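# Lid the loaf tin and hold it in the corner of the checking station

## Task

Put the flat lid with the black bar handle on the small loaf tin that stands on the steel plate of the checking station, properly seated. Then, lid on, slide the tin along the plate into the corner of the two blue stops, until it sits square and flush against both, without ramming them. Finish while still holding it there: keep pushing it firmly against both stops at once (some 5 N on each, without tipping it) for the tag reader, and leave everything else on the bench where it is.

Things in the scene. Friction and masses are not known exactly. Their poses are not given: they have to be found in the camera images.
- tin_centre (a point): Centre of the loose dark steel loaf tin, 21 mm above its underside. 100 mm along its x, 130 mm along its y, 42 mm tall, walls 3 mm, open top, z up; a baked loaf fixed inside fills it to 30 mm up. 0.5 to 0.9 kg, slides easily on the plate (friction 0.2 to 0.3). Starts on the station's plate, clear of both stops, yawed up to 0.3 rad from the station.
- lid_handle (a point): Centre of the black bar handle (16 mm in x, 90 in y, 18 tall, on posts) of the tin's aluminium lid, 0.18 kg, lying on the bench upright, handle 35 mm up. Lid plate 104 x 134 mm, 4 thick, top 23 mm below this point; under it a plug 89 x 119 mm, 8 deep, for the tin's 94 x 124 mm mouth. Seated: 48 mm above the tin's centre, lid y along tin y, either way round.
- station: Checking station fixed to the bench, place and yaw vary. Polished steel plate 6 mm thick, x -130 to 200, y -150 to 150 mm; origin at bench level. Grey reader box behind the back stop (x 143 to 187, y 5 to 105 mm, top 61 mm above bench). In this frame the tin's centre must end at x 50, y 55 mm, its y along the station's y.
- back_stop: Rigid smooth blue plastic rail of the station (friction about 0.3), 38 mm tall above the plate, 250 mm long along y. Origin: middle of the foot of its working face, on the plate's top. The face is the plane x = 0 and looks to -x: the tin is pushed against it towards +x. Axes parallel to the station's.
- left_stop: Rigid smooth blue plastic rail of the station (friction about 0.3), 38 mm tall above the plate, 210 mm long along x. Origin: middle of the foot of its working face, on the plate's top. The face is the plane y = 0 and looks to -y: the tin is pushed against it towards +y. Axes parallel to the station's.
- round_lid: Bystander: round copper lid, 100 mm across, 38 mm tall, with a round wooden knob; origin under its centre. It may have changed places with the tin's lid. Leave it.
- scraper: Bystander: dough scraper with wooden bar grip, about 140 by 130 mm, 22 mm tall, lying on the bench. Leave it.
- brush: Bystander: hand brush lying on the bench. Leave it.
- seed_jar: Bystander: amber glass jar with wooden cap, 70 mm across, 70 mm tall. Leave it.
- open_tin: Bystander: a larger open tin, 110 by 200 mm, 70 mm tall, with a big loaf. Leave it.
Things that resemble listed ones, but are neither listed nor needed, are in the scene too. There is more than one size of the part that bears lid_handle; the job needs the largest.

How it is judged (in metres and radians):
On the way, in this order (a step that is already met when the one before it is completed fails the run):
1. the lid is seated on the tin, in the mouth and flat on the rim (x of lid_handle in the frame of tin_centre between -0.006 and 0.006 m and y of lid_handle in the frame of tin_centre between -0.006 and 0.006 m and z of lid_handle in the frame of tin_centre between 0.044 and 0.0515 m and angle between the z axis of lid_handle and the z axis of tin_centre, either way round below 0.05 rad), for 0.2 s.
2. the lidded tin has come flush into the corner of both stops (all of step 1 and x of tin_centre in the frame of back_stop between -0.053 and -0.047 m and y of tin_centre in the frame of left_stop between -0.068 and -0.062 m and angle between the y axis of tin_centre and the y axis of back_stop, either way round below 0.035 rad and angle between tin_centre's own z axis and vertical below 0.05 rad), for 0.2 s.
At the end, for the whole second after the job is handed in: Lid seated (within 6 mm of centred, flat within 0.05 rad, handle 44 to 51.5 mm above the tin's centre). Tin upright (0.05 rad), square (0.035 rad), within 3 mm of flush with both stops, pressed on each with over 2 N, at rest, fingers still on lid or tin (all of step 2 and contact force between tin and back_stop above 2 N and contact force between tin and left_stop above 2 N and (contact force between the fingers and lid above 1 N or contact force between the fingers and tin above 1 N) and linear speed of tin below 0.02 m/s); the arm keeps its last pose, push and grip.
It fails at once if the tin rams or crushes against a stop (over 60 N) (contact force between tin and back_stop above 60 N or contact force between tin and left_stop above 60 N).
It fails at once if a bystander is moved more than 25 mm (distance of any of round_lid, scraper, brush, seed_jar, open_tin from where it was at the start of the episode above 0.025 m).
It also fails if it takes over 64 s, if anything falls off the work surface, if the arm or the gripper's body presses on something with over 40 N, if the wrist force passes 120 N, or if a joint passes its speed limit or range.

## Robot

A 6-joint arm with a two-finger parallel gripper is mounted at the origin on the work surface. World frame = base frame: x ahead of the robot, y to its left, z up, the work surface at z = 0. Lengths are in m, angles in degrees, forces in N, time in s.
With the tool pointing down it reaches from about 0.35 to 0.875 m from the base axis. Payload 4.2 kg.
Tool frame: the origin (TCP) lies midway between the tips of the shut fingers; the grasp point (between the pads) lies 19 mm behind it; y points along the fingers, z is the direction in which the jaws open and shut, and the axes are right-handed (so a half turn about y gives the same grasp; the last joint's range is limited). The gripper opens to 87 mm and grips with 3 to 60 N. Pads are 19 mm wide; open, the fingers measure 117 mm over their backs; the gripper's body (75 mm by 190 mm) begins 51 mm behind the grasp point.
Start: joints at [78.701, 22.042, 0.453, 0, -68.411, -14.817], TCP at [0.275, 0.561, 0.223] pointing down, gripper open.
Joint ranges: [-179.83, 179.83], [-69.29, 118.12], [-61.27, 80.66], [-181.25, 117.63], [-171.15, -9.14], [-177.46, 177.46]. Speed limits (degrees/s): [159.86, 159.86, 180, 180, 180, 180].

## Interface

Orientations are given as [roll, pitch, yaw] about the fixed x, y, z axes, in that order (R = Rz(yaw) Ry(pitch) Rx(roll)).
In Python, from workcell import env gives the robot as it stands. The module is installed in compiled form; this text tells all that it offers. Calls block until the motion is done:
- env.goto(position, orientation): joint-space move of the TCP to a pose.
- env.move_straight(position, rotation=None, rate=0.15, force_limit=None): straight line of the TCP; rotation=None keeps the orientation; rate is the mean speed in m/s. With force_limit (N) it stops when the force on the tool has changed by that much, and returns True; else False.
- env.set_joints(angles): joint-space move.
- env.gripper_to(opening, grasp_force=None): opening from 0.0 (shut) to 1.0 (fully open); grasp_force is the grip in N (None keeps the last); returns when the fingers have stopped.
- env.dwell(seconds).
- env.inverse_kinematics(position, orientation): joint angles nearest the present ones, or None.
- env.read_state(): the state.
- env.grab_frame(name): name is "side" or "top" or "wrist"; returns a dict with "image" (420x560x3 uint8, blue, green, red), "fx", "fy", "cx", "cy" (pixels), "position" and "orientation" of the camera in the world. Camera axes: x right, y up, looking along -z (the intrinsics and any distortion apply to the point x, -y, -z); pixel columns grow to the right and rows downward; lengths in m; the calibration is good to about 2 mm. A picture is of the moment at which its call begins. There is no depth.
A pose or a line that the arm cannot do raises env.Unreachable and nothing moves.
- env.close_job(): hands the job in, once; it reports no verdict.
Trained networks look in a picture, given as the dict that the camera call returned (one of the last four; its "shot" number tells which), for a name from the list of things; names that differ only in an ending like _2 or _b are one class to them, and where a whole thing is asked for, a point or a joint stands for the part that bears it (a point fixed in the world has none). Each returns a list of dicts, best first, with "score" (0 to 1); they miss things now and then, are a little off and sometimes report something else, mostly with a low value. They report only what shows in the picture. A call takes as long as a camera call. They do not tell look-alikes from the thing itself.
- env.search_frame(picture, thing): "xyz" ([x, y, z] in m, in world coordinates, good to about 4 mm: the middle of the surface that is visible of it).
- env.trace(picture, thing): "mask" (420x560 bool, what is visible of it).
The state is a dict: "clock": time; "joint_positions": joint angles; "qvel": joint speeds; "joint_torque": joint torques, N m; "position": TCP position; "tool_rot": TCP orientation; "force": force on the tool from outside, world axes, zero at the start; "wrist_torque": the same for the moment, N m; "opening": opening from 0.0 (shut) to 1.0 (fully open).
Only numpy, scipy, OpenCV 4.12 (cv2) and the standard library are available. Lean on these libraries where they do the work, as an engineer would, in place of code of your own. Each camera call takes 0.05 s, during which the arm holds its last target. There are 200 camera calls.

## Working session

There is one attempt and no reset: what is moved stays moved. The work goes in short steps, each a Python script; the robot and the scene stay as the last script left them, time stands still between calls to the robot, and variables do not carry over. Pictures are saved under pics/ and viewed, about 8 in all and at most 12, crops included, and the job is handed in when it is done.

```bash
mkdir -p pics; cat > h.py <<'E'
import numpy as np, cv2
from scipy.spatial.transform import Rotation as R
from workcell import env
def cam(p):
    return np.array(p["position"]), R.from_euler('xyz',p["orientation"],degrees=True)
def proj(p,X):
    c,r=cam(p); q=r.inv().apply(np.atleast_2d(X)-c)
    return np.c_[p["cx"]+p["fx"]*q[:,0]/-q[:,2], p["cy"]+p["fy"]*-q[:,1]/-q[:,2]]
def ray(p,uv,z):
    uv=np.atleast_2d(np.asarray(uv,float)); c,r=cam(p)
    d=r.apply(np.c_[(uv[:,0]-p["cx"])/p["fx"],-(uv[:,1]-p["cy"])/p["fy"],-np.ones(len(uv))])
    return c+d*((z-c[2])/d[:,2])[:,None]
E
python3 - <<'E'
from h import *
for n in("top","side"):
    p=env.grab_frame(n); cv2.imwrite(f"pics/{n}0.png",p["image"])
    print(n,{k:v for k,v in p.items() if k!="image"})
    for t in("tin_centre","lid_handle","back_stop","left_stop","station"):
        for d in env.search_frame(p,t)[:5]: print(t,round(d["score"],2),np.round(d["xyz"],3),proj(p,d["xyz"]).round())
print(env.read_state())
E
```

```text
top {'fx': 382.0468160048901, 'fy': 382.0468160048901, 'cx': 282.83747885346094, 'cy': 204.53162992982703, 'position': array([ 0.40471352, -0.00613006,  1.07231707]), 'orientation': array([  4.42969851,  -0.32062552, -90.4554363 ]), 'shot': 1}
tin_centre 0.78 [0.542 0.049 0.038] [[260. 184.]]
tin_centre 0.75 [ 0.753 -0.195  0.069] [[350. 104.]]
lid_handle 0.75 [ 0.298 -0.214  0.015] [[357. 273.]]
lid_handle 0.67 [ 0.463 -0.28   0.009] [[379. 213.]]
lid_handle 0.65 [ 0.193 -0.367  0.007] [[413. 311.]]
back_stop 0.67 [0.63  0.096 0.046] [[243. 151.]]
left_stop 0.59 [0.495 0.199 0.044] [[204. 201.]]
station 0.84 [0.56  0.095 0.007] [[244. 179.]]
side {'fx': 445.00636538292116, 'fy': 445.00636538292116, 'cx': 280.997561615195, 'cy': 203.53311366077264, 'position': array([ 0.00977458, -1.01908163,  0.86954445]), 'orientation': array([ 53.8986901 ,  -1.23540089, -24.89258211]), 'shot': 2}
tin_centre 0.62 [0.539 0.034 0.032] [[287. 198.]]
lid_handle 0.92 [ 0.292 -0.222  0.011] [[244. 277.]]
lid_handle 0.89 [ 0.46  -0.295  0.018] [[313. 275.]]
lid_handle 0.66 [ 0.629 -0.253  0.011] [[358. 25
[... 220 characters left out ...]
.537 0.074 0.004] [[281. 199.]]
{'clock': 0.6, 'joint_positions': array([ 7.87020286e+01,  2.20384114e+01,  4.50930498e-01, -4.86671552e-04,
       -6.84115541e+01, -1.48177935e+01]), 'qvel': array([-0.02238658, -0.07729983, -0.0965985 , -0.03327129, -0.02068063,
        0.01171112]), 'joint_torque': array([ 6.21618938e-05, -3.90213132e+01,  1.87533545e+01,  4.22249749e+00,
        1.54352887e-02, -2.65451627e-05]), 'position': array([0.27506763, 0.56117035, 0.22257167]), 'tool_rot': array([-9.00008172e+01, -6.84287425e-04,  1.53884056e+02]), 'force': array([ 0.25936697,  0.46802706, -0.11588177]), 'wrist_torque': array([-0.02414409, -0.00298404, -0.02858555]), 'opening': 0.9989692193953773}
```

View pics/top0.png

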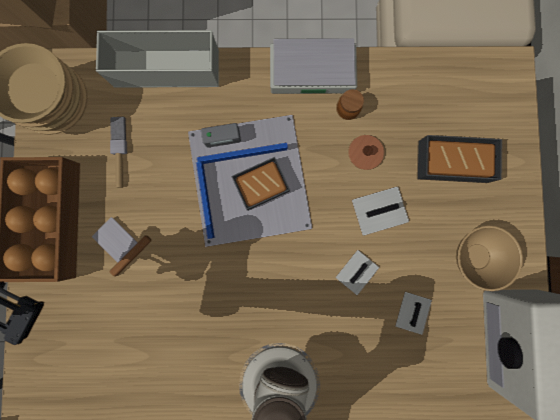

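View pics/side0.png

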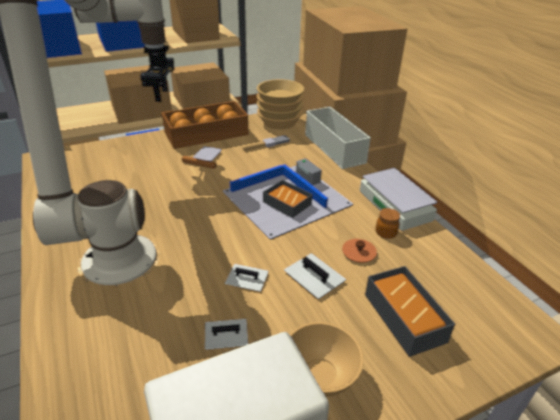

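Two pictures so far. In the top view the lid candidates are (381,211), (357,272) and (413,313), all white plates with a black bar, plus the round copper lid at (366,152). The largest is the one at (381,211), around world (0.46,-0.285). The tin is at (261,184), while the tin at (460,158) is the bigger bystander. The blue stops run (198,158)–(287,147) and (203,165)–(211,237). Next I'll measure lid size with the masks and look closer.

```bash
cat >> h.py <<'E'
def down(yaw): return [-90,0,yaw]
def rect(p,mask,z):
    """min-area rectangle of a mask on plane z: centre, sides, angle (deg) of the long side"""
    c,_=cv2.findContours(mask.astype(np.uint8),cv2.RETR_EXTERNAL,cv2.CHAIN_APPROX_NONE)
    c=max(c,key=cv2.contourArea)[:,0]
    P=ray(p,c,z)[:,:2]; b=cv2.boxPoints(cv2.minAreaRect((P*1000).astype(np.float32)))/1000
    e=[b[1]-b[0],b[2]-b[1]]; e.sort(key=np.linalg.norm); l=e[1]
    return b.mean(0),np.linalg.norm(e,axis=1),(np.degrees(np.arctan2(l[1],l[0])))%180
def report(p,things):
    for t,z in things:
        for d in env.trace(p,t)[:5]:
            m=d["mask"]
            if m.sum()>60:
                c,s,a=rect(p,m,z); print(t,round(d["score"],2),"c",c.round(4),"s",s.round(4),"long@",round(a,1))
E
python3 - <<'E'
from h import *
p=env.grab_frame("top")
report(p,[("lid_handle",.012),("tin_centre",.048),("back_stop",.044),("left_stop",.044)])
env.goto([.463-.05,-.283,.30],down(-75))
print(env.read_state()["clock"])
p=env.grab_frame("wrist"); cv2.imwrite("pics/w1.png",p["image"]); print(p["position"],p["orientation"],p["fx"])
report(p,[("lid_handle",.012)])
E
```

```text
lid_handle 0.82 c [ 0.4685 -0.282 ] s [0.106 0.134] long@ 105.8
lid_handle 0.73 c [ 0.1885 -0.3651] s [0.0772 0.0975] long@ 161.3
lid_handle 0.73 c [0.5025 0.2044] s [0.0249 0.2169] long@ 9.6
lid_handle 0.69 c [ 0.2985 -0.2141] s [0.0777 0.1008] long@ 139.9
tin_centre 0.92 c [0.5423 0.0484] s [0.1086 0.1353] long@ 111.7
tin_centre 0.66 c [0.6312 0.4333] s [0.0434 0.1935] long@ 1.5
back_stop 0.7 c [0.6257 0.0969] s [0.0227 0.2435] long@ 98.9
left_stop 0.85 c [0.4978 0.1992] s [0.0215 0.2072] long@ 9.1
left_stop 0.73 c [ 0.4666 -0.2735] s [0.101  0.1306] long@ 106.7
left_stop 0.33 c [ 0.6054 -0.4961] s [0.1321 0.2383] long@ 87.0
3.8667
[ 0.39432026 -0.21033397  0.46210638] [-15.81466904   0.02782375  15.01530936] 319.9548443696007
lid_handle 0.7 c [ 0.4698 -0.2833] s [0.1035 0.1336] long@ 105.1
lid_handle 0.65 c [ 0.1904 -0.367 ] s [0.0777 0.0997] long@ 161.9
lid_handle 0.6 c [ 0.3009 -0.2167] s [0.0769 0.098 ] long@ 139.7
```

View pics/w1.png

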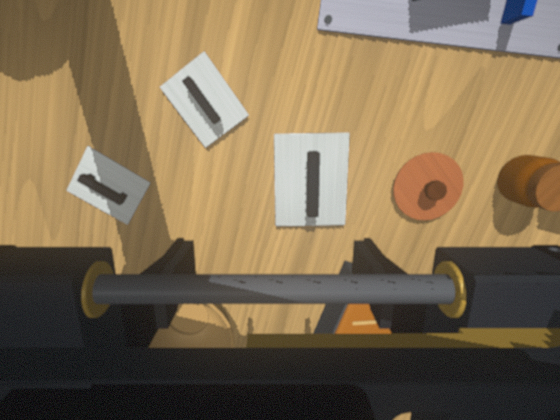

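Third picture: the lid at (312,180) measures 104×134 mm, so it is the largest of the three and the right one. Its handle is at (313,184); the smaller lids are at (204,98) and (108,188). Next I'll take a close look at the tin and stops with the gripper still empty.

```bash
python3 - <<'E'
from h import *
env.goto([.56,.02,.32],down(-75))
p=env.grab_frame("wrist"); cv2.imwrite("pics/w2.png",p["image"])
report(p,[("tin_centre",.048),("back_stop",.044),("left_stop",.044)])
p=env.grab_frame("side")
report(p,[("back_stop",.044),("left_stop",.044),("tin_centre",.048)])
print(env.read_state()["clock"])
E
```

```text
tin_centre 0.62 c [0.545  0.0468] s [0.1005 0.1313] long@ 113.9
back_stop 0.86 c [0.6271 0.0966] s [0.0221 0.2498] long@ 98.9
back_stop 0.34 c [ 0.4765 -0.2581] s [0.0814 0.0956] long@ 15.0
left_stop 0.58 c [0.5017 0.1958] s [0.0226 0.2084] long@ 8.9
back_stop 0.63 c [0.6137 0.0716] s [0.0508 0.2862] long@ 99.1
back_stop 0.44 c [ 0.6028 -0.4987] s [0.1576 0.2456] long@ 87.1
left_stop 0.56 c [0.4896 0.1722] s [0.0698 0.2329] long@ 9.4
tin_centre 0.65 c [0.5323 0.0217] s [0.1472 0.1631] long@ 114.8
9.0417
```

View pics/w2.png

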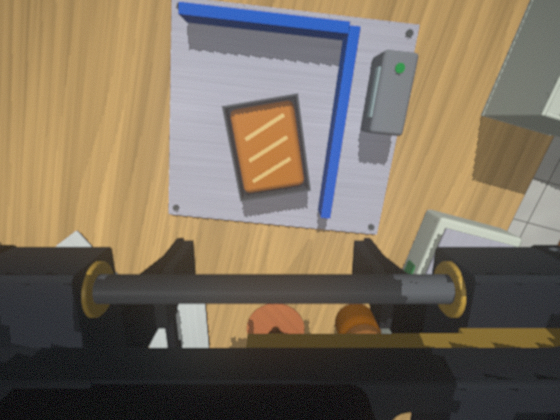

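Fourth picture: the tin is at (267,147), with the rim measuring 100×131 mm. The stops form their corner at (352,30). The same camera at the same yaw saw the lid and the tin, so their relative error should be small. Now I'll grasp the lid.

```bash
python3 - <<'E'
from h import *
L=[.4698,-.2833]; T=[.545,.0468]
env.goto([*L,.12],down(-74.8))
env.move_straight([*L,.0175],rate=.1,force_limit=8)
s=env.read_state(); print(s["position"],s["force"])
env.gripper_to(0,45)
s=env.read_state(); print("op",s["opening"],s["position"],s["force"])
env.move_straight([*L,.16],rate=.15)
s=env.read_state(); print("op",s["opening"],s["position"],s["force"])
env.move_straight([*T,.12],down(-66.1),rate=.25)
p=env.grab_frame("wrist"); cv2.imwrite("pics/w3.png",p["image"])
print("wrist"); report(p,[("tin_centre",.048)])
p=env.grab_frame("top"); cv2.imwrite("pics/t3.png",p["image"][100:260,160:400].repeat(3,0).repeat(3,1))
report(p,[("lid_handle",.115),("tin_centre",.048)])
s=env.read_state(); print(s["clock"],s["position"],s["force"],s["tool_rot"])
E
```

```text
[ 0.47031059 -0.28345953  0.01808679] [-1.21151456 -0.4633004   0.14470371]
op 0.1739608789186018 [ 0.46961597 -0.28329649  0.01746492] [-0.3767639  -0.38637594 -0.20099564]
op 0.18008089228426535 [ 0.46901186 -0.28295943  0.1588954 ] [ 0.12315723 -0.4261867  -1.45790199]Traceback (most recent call last):
  File "<stdin>", line 10, in <module>
workcell.Unreachable: the arm cannot follow that straight line within its joint ranges
```

```bash
python3 - <<'E'
from h import *
T=[.545,.0468]
print(env.read_state()["joint_positions"].round(1))
for y in(-66.1,113.9):
    q=env.inverse_kinematics([*T,.12],down(y)); print(y,None if q is None else np.round(q,1))
try: env.move_straight([*T,.16],down(-66.1),rate=.2)
except env.Unreachable as e: print(e); env.goto([*T,.16],down(-66.1))
env.move_straight([*T,.12],rate=.15)
p=env.grab_frame("wrist"); cv2.imwrite("pics/w3.png",p["image"])
print("wrist"); report(p,[("tin_centre",.048)])
p=env.grab_frame("top"); cv2.imwrite("pics/t3.png",p["image"][100:260,160:400].repeat(3,0).repeat(3,1))
report(p,[("lid_handle",.115-.018),("tin_centre",.048)])
s=env.read_state(); print(s["clock"],s["joint_positions"].round(1),s["position"],s["force"],s["tool_rot"])
E
```

```text
[ -14.2   17.8  -15.7   -0.   -56.6 -150.6]
-66.1 None
113.9 [ 21.9  20.1 -18.7   0.  -51.2   2. ]
the arm cannot follow that straight line within its joint rangesTraceback (most recent call last):
  File "<stdin>", line 6, in <module>
workcell.Unreachable: the arm cannot follow that straight line within its joint ranges

During handling of the above exception, another exception occurred:

Traceback (most recent call last):
workcell.Unreachable: the arm cannot take that pose within its joint ranges
```

Joint 6 runs out of range, so I'll take the lid the other way round, which the task allows.

```bash
python3 - <<'E'
from h import *
T=[.545,.0468]
env.goto([*T,.16],down(113.9))
env.move_straight([*T,.115],rate=.15)
p=env.grab_frame("wrist"); cv2.imwrite("pics/w3.png",p["image"])
print("wrist"); report(p,[("tin_centre",.048)])
p=env.grab_frame("top"); cv2.imwrite("pics/t3.png",p["image"][100:260,160:400].repeat(3,0).repeat(3,1))
report(p,[("lid_handle",.115-.005),("tin_centre",.048)])
s=env.read_state(); print(s["clock"],s["joint_positions"].round(1),s["position"],s["force"],s["tool_rot"])
E
```

```text
wrist
tin_centre 0.65 c [ 0.5766 -0.0098] s [0.0014 0.0831] long@ 23.9
lid_handle 0.97 c [ 0.3092 -0.1955] s [0.0693 0.0899] long@ 139.8
lid_handle 0.83 c [ 0.562 -0.002] s [0.0299 0.0927] long@ 23.8
lid_handle 0.79 c [ 0.2082 -0.3318] s [0.0697 0.0886] long@ 162.4
tin_centre 0.34 c [ 0.6251 -0.238 ] s [0.0923 0.0956] long@ 79.1
20.125 [ 21.9  20.4 -18.9   0.  -50.5   2. ] [0.54566778 0.04699194 0.11609404] [ 0.4578377   0.16010355 -3.00255851] [-9.01260968e+01  1.45256126e-02  1.13904808e+02]
```

View pics/w3.png

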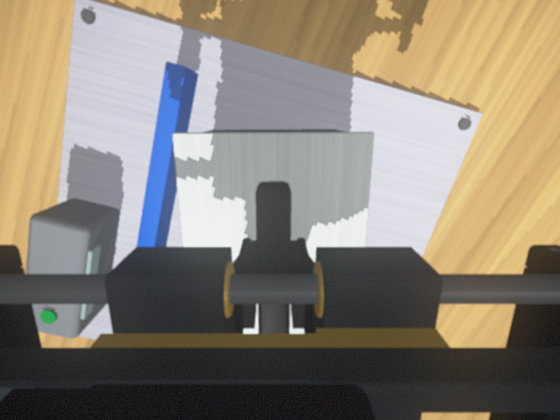

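View pics/t3.png

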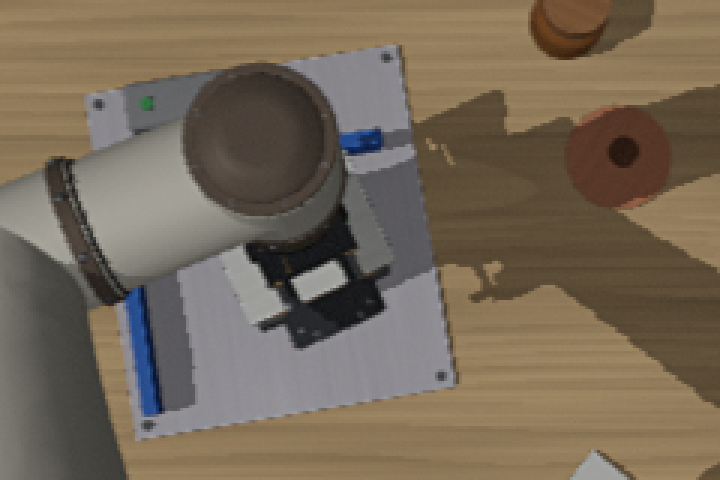

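Pictures five and six: the lid is held level over the tin with its end edge at row ~131, columns 173–372 in the wrist view. A thin tin edge shows just behind it, columns 207–350. I'll compare these with the predicted positions.

```bash
python3 - <<'E'
from h import *
T=np.array([.545,.0468]); th=np.radians(23.9); ex=np.array([np.cos(th),np.sin(th)]); ey=np.array([-ex[1],ex[0]])
p=env.grab_frame("wrist")
s=env.read_state()["position"]; zt=s[2]-.0175+.012
P=lambda c,x,y,z:[*(c+x*ex+y*ey),z]
print("lid pred",proj(p,[P(s[:2],a,-.067,zt) for a in(-.052,.052)]).round(1))
print("tin pred",proj(p,[P(T,a,-.065,.048) for a in(-.05,.05)]).round(1))
d=ray(p,[[173,132],[372,131]],zt)[:,:2]-s[:2]; print("lid end rel TCP (ex,ey)",(d@ex).round(4),(d@ey).round(4))
im=p["image"][115:145]
print(im[:,:,1].astype(int)[:, [215,240,280,320,345]].T)
for r in (128,129,130): print(r, im[r-115,195:225,1].tolist(), im[r-115,335:365,1].tolist())
E
```

```text
lid pred [[376.1 131.1]
 [172.8 131.2]]
tin pred [[346.4 129.8]
 [203.7 129.9]]
lid end rel TCP (ex,ey) [ 0.0519 -0.0499] [-0.0666 -0.067 ]
[[165 159 169 188 208 213 208 200 193 187 180 169 164 154 128  96  93 119
  144 160 165 168 165 166 164 165 169 166 168 169]
 [146 141 141 141 142 144 143 143 141 143 143 143 142 133 111  87  97 124
  145 160 163 164 163 165 164 164 166 166 165 164]
 [145 147 148 147 146 141 149 145 143 141 142 145 143 128  95  80  87 123
  151 160 164 166 162 165 165 165 164 166 165 166]
 [149 147 148 145 148 151 150 151 151 152 150 152 146 126  97  78 101 134
  156 165 173 171 170 171 173 170 172 171 172 171]
 [149 148 152 152 149 154 154 152 152 153 149 147 155 156 152 137 128 139
  160 169 173 174 170 170 173 174 174 171 170 173]]
128 [212, 214, 211, 211, 210, 211, 208, 212, 211, 213, 211, 210, 213, 215, 211, 211, 211, 209, 207, 190, 154, 132, 133, 133, 131, 136, 134, 136, 132, 133] [131, 138, 145, 146, 150, 151, 154, 152, 154, 155, 156, 158, 155, 153, 158, 181, 207, 221, 222, 221, 221, 220, 220, 221, 221, 221, 223, 221, 223, 223]
129 [210, 213, 213, 213, 213, 212, 214, 212, 213, 212, 212, 208, 209, 203, 201, 189, 183, 176, 172, 157, 128, 110, 113, 108, 112, 115, 111, 111, 109, 109] [105, 107, 116, 128, 133, 135, 140, 142, 149, 151, 152, 152, 154, 155, 157, 181, 212, 222, 224, 222, 224, 222, 222, 223, 221, 220, 222, 222, 222, 223]
130 [212, 213, 214, 211, 212, 215, 215, 216, 211, 203, 196, 185, 180, 173, 164, 147, 140, 127, 120, 108, 96, 90, 92, 93, 89, 89, 88, 90, 90, 93] [88, 86, 95, 97, 100, 107, 117, 124, 129, 132, 137, 145, 149, 155, 157, 178, 212, 222, 222, 222, 222, 221, 219, 219, 220, 218, 218, 218, 218, 218]
```

Lid and tin edges agree with the prediction to about 1 mm, so I'll lower it.

```bash
python3 - <<'E'
from h import *
T=[.545,.0468]
env.move_straight([*T,.075],rate=.08)
hit=env.move_straight([*T,.056],rate=.025,force_limit=8)
s=env.read_state(); print(hit,s["clock"],s["position"],s["force"],s["wrist_torque"],s["opening"])
p=env.grab_frame("wrist"); cv2.imwrite("pics/w4.png",p["image"])
E
```

```text
True 21.5 [0.5446841  0.04669794 0.05743821] [-1.42773906  0.21230783  3.53881342] [ 0.08407651  0.07128473 -0.04786431] 0.17754898488823506
```

View pics/w4.png

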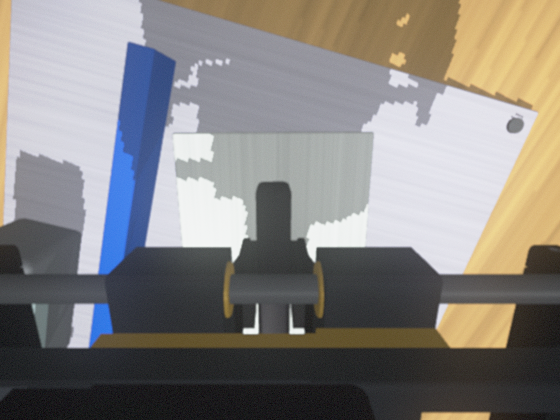

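Seventh picture: the lid edges still line up over the tin, and contact came at z=0.0574 against 0.0575 expected when seated. I'll rotate the lidded tin square to the station and bring it short of the corner.

```bash
cat >> h.py <<'E'
YS=8.9; t_=np.radians(YS); EX=np.array([np.cos(t_),np.sin(t_)]); EY=np.array([-EX[1],EX[0]])
XT=EX@[.6271,.0966]-.004-.05; YT=EY@[.5017,.1958]-.003-.065
def W(x,y): return EX*x+EY*y
def st(tag=""):
    s=env.read_state(); P=s["position"];F=s["force"]
    print(tag,round(s["clock"],2),"pos-target mm",(1e3*(EX@P[:2]-XT)).round(1),(1e3*(EY@P[:2]-YT)).round(1),"z",P[2].round(4),"F",(EX@F[:2]).round(1),(EY@F[:2]).round(1),F[2].round(1),"yaw",s["tool_rot"][2].round(2))
    return s
E
python3 - <<'E'
from h import *
st(); print(W(XT,YT))
print(env.move_straight([*W(XT-.015,YT-.015),.0575],down(90+YS),rate=.05,force_limit=20))
st("near")
p=env.grab_frame("wrist"); cv2.imwrite("pics/w5.png",p["image"])
report(p,[("back_stop",.044),("left_stop",.044)])
E
```

```text
21.55 pos-target mm -35.1 -86.0 z 0.0574 F -0.9 0.1 4.6 yaw 113.91
[0.5661065  0.13705708]
False
near 23.18 pos-target mm -15.2 -15.2 z 0.0575 F -2.3 -4.0 4.3 yaw 98.89
back_stop 0.76 c [0.629  0.0667] s [0.025  0.1286] long@ 99.0
left_stop 0.56 c [0.4267 0.1645] s [0.0148 0.0329] long@ 146.0
```

View pics/w5.png

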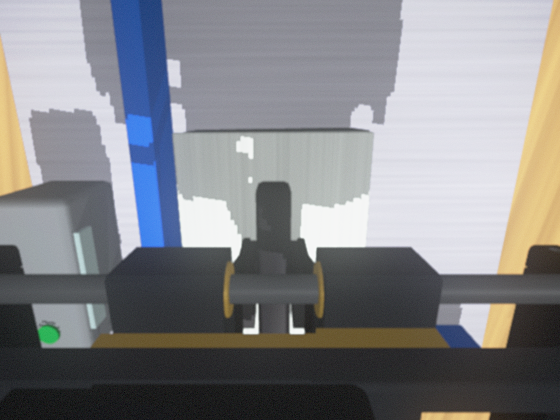

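Eighth picture: the lidded tin is square to the back rail (columns ~125–178), about 15 mm short of it. Next is a slow approach to each stop.

```bash
python3 - <<'E'
from h import *
print(env.move_straight([*W(XT+.012,YT-.015),.0575],rate=.015,force_limit=8)); s=st("x")
x=EX@s["position"][:2]
print(env.move_straight([*W(x,YT+.012),.0575],rate=.015,force_limit=8)); st("y")
env.dwell(.3); st("hold")
E
```

```text
True
x 24.52 pos-target mm 2.1 -14.3 z 0.0574 F -1.5 0.2 3.2 yaw 98.87
True
y 25.75 pos-target mm 1.2 2.9 z 0.0576 F -0.5 -0.0 2.8 yaw 98.88
hold 26.05 pos-target mm 1.5 2.6 z 0.0577 F -2.3 1.2 1.9 yaw 98.88
```

Both contacts came where expected, but the force relaxes once a move stops. I'll build up the push in small commanded steps.

```bash
python3 - <<'E'
from h import *
def F():
    f=[]
    for _ in range(8):
        env.dwell(.03); s=env.read_state()["force"]; f.append([EX@s[:2],EY@s[:2],s[2]])
    return np.mean(f,0)
x,y=XT+.0015,YT+.0026
for i in range(14):
    f=F(); print((1e3*(x-XT)).round(2),(1e3*(y-YT)).round(2),f.round(1))
    if f[0]<-7 and f[1]<-7: break
    if f[0]>-7: x+=.0005
    if f[1]>-7: y+=.0005
    env.move_straight([*W(x,y),.0575],rate=.01)
np.save("xy.npy",[x,y]); st("end")
E
```

```text
1.5 2.6 [-0.9  1.2  1.3]
2.0 3.1 [-1.9 -2.8  3.5]
2.5 3.6 [-2.8 -4.6  5.5]
3.0 4.1 [-3.8 -5.3  6.2]
3.5 4.6 [-4.7 -6.6  6.8]
4.0 5.1 [-5.4 -7.4  7.9]
4.5 5.1 [-6.8 -7.3  8.9]
5.0 5.1 [-7.7 -6.9  9.5]
5.0 5.6 [-7.2 -8.2  9.6]
end 30.46 pos-target mm 1.9 3.0 z 0.0577 F -6.6 -7.2 9.2 yaw 98.84
```

```bash
python3 - <<'E'
from h import *
def F():
    f=[]
    for _ in range(8):
        env.dwell(.03); s=env.read_state()["force"]; f.append([EX@s[:2],EY@s[:2],s[2]])
    return np.mean(f,0)
x,y=np.load("xy.npy"); z=.0575
for i in range(12):
    f=F(); print((1e3*(x-XT)).round(2),(1e3*(y-YT)).round(2),z,f.round(1))
    if f[0]<-9 and f[1]<-9 and f[2]<6: break
    if f[0]>-9: x+=.0005
    if f[1]>-9: y+=.0005
    if f[2]>5.5: z+=.0004
    env.move_straight([*W(x,y),z],rate=.01)
np.save("xyz.npy",[x,y,z]); st("end")
p=env.grab_frame("side"); c=p["image"][130:250,200:360]; 
q=env.grab_frame("wrist")["image"][80:260,80:400]
im=np.vstack([cv2.resize(c,(400,300),interpolation=cv2.INTER_CUBIC),cv2.resize(q,(400,225))])
cv2.imwrite("pics/e.png",im)
E
```

```text
5.0 5.6 0.0575 [-7.5 -8.5  9.7]
5.5 6.1 0.0579 [ -7.  -10.    8.8]
6.0 6.1 0.0583 [-7.6 -9.7  8. ]
6.5 6.1 0.058699999999999995 [-7.7 -9.   7.1]
7.0 6.6 0.05909999999999999 [ -8.1 -10.8   6.4]
7.5 6.6 0.05949999999999999 [ -8.  -10.4   6. ]
8.0 6.6 0.05989999999999999 [-8.8 -9.9  5.2]
8.5 6.6 0.05989999999999999 [-9.4 -9.3  6.3]
8.5 6.6 0.060299999999999986 [-8.8 -9.5  4.9]
9.0 6.6 0.060299999999999986 [-10.   -8.9   5.8]
9.0 7.1 0.06069999999999998 [ -9.2 -10.6   4.4]
end 35.89 pos-target mm 2.4 3.1 z 0.0586 F -8.8 -10.5 5.5 yaw 98.77
```

View pics/e.png

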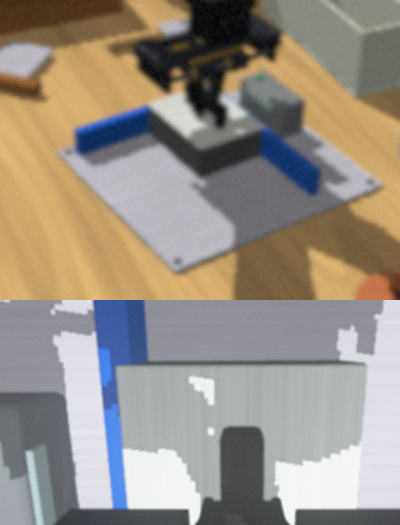

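Ninth picture: the tin sits against both rails with the lid flat. The tool rose 0.9 mm while I reduced the down-force, so I'll put some of that back, check in a close crop that the tin is square, then hand in.

```bash
python3 - <<'E'
from h import *
x,y,z=np.load("xyz.npy")
env.move_straight([*W(x,y),.0592],rate=.01)
env.dwell(.5); s=st("a"); env.dwell(.4); st("b"); print(s["wrist_torque"].round(2),s["opening"])
p=env.grab_frame("wrist"); cv2.imwrite("pics/f.png",cv2.resize(p["image"][90:190,120:400],None,fx=2.85,fy=2.85,interpolation=cv2.INTER_CUBIC))
P=s["position"]; 
# predicted pixels: lid end edge, tin foot end edge for square tin centred with lid
for n,yy,zz,xx in(("lid",-.067,.081-.027,.052),("tin rim",-.065,.048,.05),("tin foot",-.065,.006,.05)):
    print(n,proj(p,[[*(P[:2]+EX*a+EY*yy),zz] for a in(-xx,xx)]).round(1).tolist())
E
```

```text
a 36.79 pos-target mm 2.3 3.0 z 0.0581 F -11.7 -10.5 9.9 yaw 98.79
b 37.19 pos-target mm 2.3 3.0 z 0.0581 F -11.5 -10.1 10.0 yaw 98.79
[-3.27  2.57  0.13] 0.17777184226791135
lid [[375.0, 130.7], [170.6, 131.4]]
tin rim [[367.3, 134.2], [178.0, 134.9]]
tin foot [[347.7, 131.2], [195.1, 131.7]]
```

View pics/f.png

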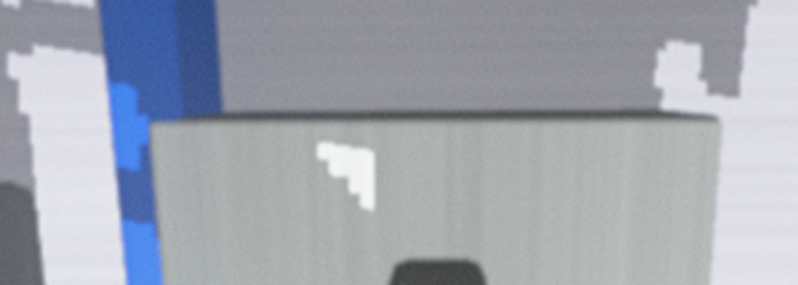

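Tenth picture: the tin's foot edge (crop row ~112, columns 225–655) is parallel to the lid edge and its left end meets the rail's foot. It is square and flush, with steady forces of about 10 N on each axis. Handing in.

```bash
python3 - <<'E'
from h import *
st("pre"); env.close_job()
E
```

```text
pre 37.24 pos-target mm 2.3 3.0 z 0.0581 F -11.6 -10.3 9.3 yaw 98.79
the job is handed in; nothing more can be done
```

I put the largest flat lid on the small tin, slid the lidded tin into the corner of both stops, and handed the job in at 37 s still holding and pushing it there. No verdict is reported.

- **Lid:** it measured 104 × 134 mm, the largest of the three. It went on half a turn round, because joint 6 ran out of range the first way. First contact came at TCP height 57.4 mm, against 57.5 mm expected when seated.
- **Corner:** in the last pictures the tin looked square, with its foot edge against the back rail. More push moved it less than 1 mm. Tool position was 2–3 mm past my camera estimate, which fits the 2.5 mm lid play plus camera error.
- **Push:** the tool pushed steadily with about 11.6 N towards the back stop, 10.3 N towards the left stop and 9–10 N down. Friction on the plate takes some of that, so I put the push on each stop at about 7 N or more, which is above the 5 N you asked for. I could not measure the stop forces themselves.
- **Disagreed:** easing the downward force raised the tool by 0.9 mm. Pressing down again brought it back to 58.1 mm, 0.7 mm above first contact, which is within the seating tolerance.
- **Bystanders:** I planned the moves to stay clear of them and saw none disturbed, but I did not check their positions at the end.

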